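Scan a sample tube in and hold it on the touch vortex mixer

ROBOT

A 7-joint arm with a two-finger parallel gripper is mounted at the origin on the work surface. World frame = base frame: x ahead of the robot, y to its left, z up, the work surface at z = 0. Lengths are in m, angles in rad, forces in N, time in s.
With the tool pointing down it reaches from about 0.4 to 0.875 m from the base axis. Payload 6.5 kg.
Tool frame: the origin (TCP) lies at the very end of the fingers, on their centre line; the grasp point (between the pads) lies behind it (arm.hold_point_z is the z of the grasp point in the tool frame, in m); z points along the fingers, y is the line along which they close (so a half turn about z gives the same grasp; the last joint's range is limited). The gripper opens to 88 mm and grips with 3 to 60 N. Pads are 18 mm wide; open, the fingers measure 123 mm over their backs; the gripper's body (75 mm by 187 mm) begins 45 mm behind the grasp point.
Start: joints at [1.227, 0.536, -0.004, 1.538, 0.003, 1.067, -0.071], TCP at [0.178, -0.625, 0.239] pointing down, gripper open.
Joint ranges: [-2.7, 2.7], [-0.37, 2.16], [-1.27, 1.26], [0.24, 2.4], [-1.31, 4.45], [0.19, 1.91], [-2.76, 2.76]. Speed limits (rad/s): [2.39, 2.39, 3.14, 3.14, 3.14, 3.14, 3.14].

INTERFACE

Orientations are given as a rotation vector (axis times angle).
In Python, from station import arm, vision, order gives the robot as it stands. The module is installed in compiled form; this text tells all that it offers.
- The arm moves only by the shell command python3 -m creep 'ROWS' [FORCE]. ROWS is JSON, a list of rows, each an object with "travel": the shift along the tool's x, y, z in m, a list of three; "angular": the turn, a rotation vector about the tool's x, y, z in degrees, a list of three; "grip": the finger opening in m, from 0 to 0.0881. A call has 1 to 10 rows; each row shifts and turns the commanded pose from where the row before left it, along the tool's axes as they then stand; what a row does not reach is not made up. A row lasts 1/8 s, in which the tool goes at most 62.5 mm and 10.7 degrees, less where a joint would pass 70% of its speed; a pose out of reach is approached as far as the arm can. A call with a gripper value outside its range is refused whole. The fingers move at their own pace and stop on an object; FORCE is the grip in N (left out, the last holds). Time passes only in rows, so rows that do not move let the fingers close. It gives the time, the measured TCP pose, the force, the opening and the grip force at its end, in the units of the state.
- arm.get_state(): the state, without advancing time (a new reading comes with each control period).
- vision.camera(name): name is "scene" or "top" or "wrist"; returns the picture (384x512x3 uint8, red, green, blue); there is no depth.
- vision.get_calibration(name): a dict with "fx", "fy", "cx", "cy" (pixels), "pose" (4x4, takes a point from camera to world coordinates); the wrist camera has in their place "hand_eye" (4x4, takes a point from camera to tool coordinates, whose origin is the TCP and whose axes are the flange's). Camera axes: x right, y up, looking along -z (the intrinsics and any distortion apply to the point x, -y, -z); pixel columns grow to the right and rows downward; lengths in m; the calibration is good to about 2 mm. The wrist camera is an equidistant fisheye: a pixel r from the principal point sees the ray r / f radians off the axis. A picture is of the moment at which its call begins: read the wrist's pose just before it. get_calibration takes no time and is no camera call.
- order.finish_job(): hands the job in; it is judged then, once.
The state is a dict: "t": time; "joint_positions": joint angles; "joint_vel": joint speeds; "joint_efforts": joint torques, N m; "position": TCP position; "tcp_rot": TCP orientation; "wrist_force": force on the tool from outside, world axes, zero at the start; "ft_torque": the same for the moment, N m; "width": opening from 0.0 (shut) to 1.0 (fully open); "grip_force": force on a finger pad.
Only numpy, scipy, OpenCV 4.12 (cv2) and the standard library are available. Lean on these libraries where they do the work, as an engineer would, in place of code of your own. Each camera call takes 0.05 s, during which the arm holds its last target. There are 200 camera calls.

TASK

Read in the sample tube that stands in the scanner stand: squeeze the trigger of the clamped barcode scanner all the way and let it spring back. Then take that tube out of the stand and press it, upright, into the cup of the touch-operated vortex mixer until the sprung cup is down on its stop, firmly but without ramming it; the job finishes while you are still holding the tube pressed down there. Leave the other vessels, tubes and bottles where they are.

Things in the scene. Friction and masses are not known exactly. Their poses are not given: they have to be found in the camera images.
- scan_station: Barcode reading stand, fixed: aluminium plate 130 (x) x 270 (y) x 8 mm, origin under its centre, z up. At y = -85 mm a white gun scanner is clamped on its side, head aimed along +y at the tube (head axis x = +30, z = 85 mm; top 120 mm above the bench). Its grip points along -x, x = +7 to -107 mm, centred y = -85, z = 85 mm, 36 mm thick in y, 30 mm high, free all round; trigger on its +y side.
- scanner_trigger (a joint): Scanner trigger: black lever 44 mm long, 20 mm high, hinged next to the head about a vertical axis at x = +4, y = -63 mm of the stand, z = 85 mm, standing out from the grip at an angle. Radians: 0 = released (its spring returns it), 0.30 = squeezed home against the grip. At 28 mm from the hinge about 1.6 N start it and 4.3 N squeeze it home.
- trigger_pad (a point): Point on the outer face of the trigger 28 mm from its hinge (moves with it), where a finger presses. Released it stands 53 mm from the back of the grip; squeezed home, 45 mm.
- grip_back (a point): Fixed point on the back (-y side) of the scanner grip, opposite the trigger; 24 mm on the -x side of the stand's origin, 85 mm above the bench. Its frame is aligned with the stand: trigger and tube lie towards +y, the scanner head towards +x.
- tube_seat (a point): Bottom centre of the bore of the black round tube socket on the stand (x = +30, y = +90 mm of the stand), 13 mm above the bench: the tube's foot rests here. Socket 50 mm across, bore 32 mm, rim 45 mm above this point.
- tube: Sample tube: white 50 mL centrifuge tube with blue cap and bar label, 115 mm long, loose, upright in the socket of the scanner stand. Origin: centre of its foot; z towards the cap. Body 29 mm diameter, the lowest 16 mm tapering to 8 mm; cap 35 mm diameter, from 99 to 115 mm. 40 to 85 g. Three alike tubes in a rack farther back are not meant.
- mixer: Touch-operated vortex mixer, fixed to the bench: white housing on a grey foot 150 (x) x 125 (y) mm, housing top at 98 mm, sloping front panel with knob and switch on its -x side. Origin: centre of the underside. The black rubber cup on top is at x = +10, y = 0 mm; nothing stands above or around the cup.
- mixer_head (a joint): Height travel of the mixer's sprung cup, in metres: 0 = up (spring), 0.008 = pressed down on its hard stop. It only moves straight down (it does not shake). About 3.5 N begin to move it, 9.5 N bring it onto the stop.
- cup_seat (a point): Centre of the cup's inner floor (moves with the cup): 120 mm above the bench when up, 112 mm on the stop. The cup's flared mouth is 16 mm above it, 40 mm wide inside (48 mm outside), the inner floor about 18 mm wide.
- beaker: Bystander: small glass beaker, 50 mm diameter, 65 mm high, between stand and mixer. Origin under its centre.
- reagent_bottle: Bystander: small white jar with a green lid, 42 mm diameter, 85 mm high. Origin under its centre.
- cap_dish: Bystander: shallow blue dish, 68 mm diameter, 24 mm high. Origin under its centre.
- powder_jar: Bystander: square white jar 85 x 85 mm, 156 mm high, farther back. Origin under its centre.
- tube_rack: Bystander, fixed: grey tube rack 100 (x) x 210 (y) mm, 63 mm high, farther back. Origin under its centre.
- rack_tube0: Bystander: tube in the rack, top 121 mm above the bench. Origin: its foot.
- rack_tube1: Bystander: tube in the rack, as rack_tube0.
- rack_tube2: Bystander: tube in the rack, as rack_tube0.
- plastic_beaker: Bystander: clear plastic measuring beaker with a handle, 90 mm diameter, 115 mm high, farther back. Origin under its centre.

How it is judged:
By the outcome, as a careful person would: the job done as asked, in the order asked, and still so for the second after the job is handed in, while the arm keeps its last pose, push and grip.
It also fails if it takes over 58 s, if anything falls off the work surface, if the arm or the gripper's body presses on something with over 40 N, if the wrist force passes 120 N, or if a joint passes its speed limit or range.

## Working session

There is one attempt and no reset: what is moved stays moved. The work goes in short steps, Python scripts to look and compute and a shell command to move; the robot and the scene stay as the last step left them, time stands still between calls to the robot, and variables do not carry over. Pictures are saved under pics/ and viewed, at most 10 in all, crops included, and the job is handed in when it is done.

```bash
mkdir -p pics; python3 - <<'E'
from station import arm,vision,order
import cv2,numpy as np
np.set_printoptions(precision=4,suppress=True)
for n in("scene","top","wrist"):
    im=vision.camera(n); cv2.imwrite(f"pics/{n}0.png",im[:,:,::-1]); print(n,vision.get_calibration(n))
s=arm.get_state();print(s,arm.hold_point_z)
E
python3 -c "
import cv2
for n in('scene','top'):
    im=cv2.imread(f'pics/{n}0.png'); cv2.imwrite(f'pics/{n}0b.png',cv2.resize(im,(800,600),interpolation=cv2.INTER_CUBIC))
"
```

```text
scene {'fx': 403.2656051417054, 'fy': 403.2656051417054, 'cx': 251.92167450366117, 'cy': 188.14839316500877, 'pose': array([[-0.5227, -0.7112,  0.47  ,  1.0019],
       [ 0.8525, -0.4391,  0.2836,  0.2367],
       [ 0.0047,  0.5489,  0.8359,  0.8282],
       [ 0.    ,  0.    ,  0.    ,  1.    ]])}
top {'fx': 479.2060050789399, 'fy': 479.2060050789399, 'cx': 257.1129683378562, 'cy': 186.99019477512022, 'pose': array([[-0.0191,  0.9825, -0.1852,  0.36  ],
       [-0.9998, -0.0187,  0.0036, -0.0139],
       [ 0.0001,  0.1852,  0.9827,  1.3703],
       [ 0.    ,  0.    ,  0.    ,  1.    ]])}
wrist {'fx': 297.3186396354542, 'fy': 297.3186396354542, 'cx': 256.2197806768221, 'cy': 190.4224532196015, 'hand_eye': array([[ 0.001 ,  0.9497,  0.3132,  0.081 ],
       [ 1.    , -0.0012,  0.0004,  0.0004],
       [ 0.0007,  0.3132, -0.9497, -0.1456],
       [ 0.    ,  0.    ,  0.    ,  1.    ]])}
{'t': 0.15, 'joint_positions': array([ 1.2268,  0.537 , -0.0044,  1.5386,  0.0026,  1.0673, -0.0712]), 'joint_vel': array([ 0.0014, -0.0037, -0.0006, -0.0012, -0.0001,  0.0001, -0.0003]), 'joint_efforts': array([  0.0016, -57.1327,   0.9921, -25.1828,  -0.0561,   0.0152,
         0.0001]), 'position': array([ 0.1781, -0.6246,  0.2381]), 'tcp_rot': array([-3.1101, -0.4348,  0.0004]), 'wrist_force': array([-0.0267,  0.5669, -0.1328]), 'ft_torque': array([-0.0044, -0.0672,  0.0941]), 'grip_force': 0.0, 'width': 0.9986251384824489} -0.0187
```

View pics/scene0b.png

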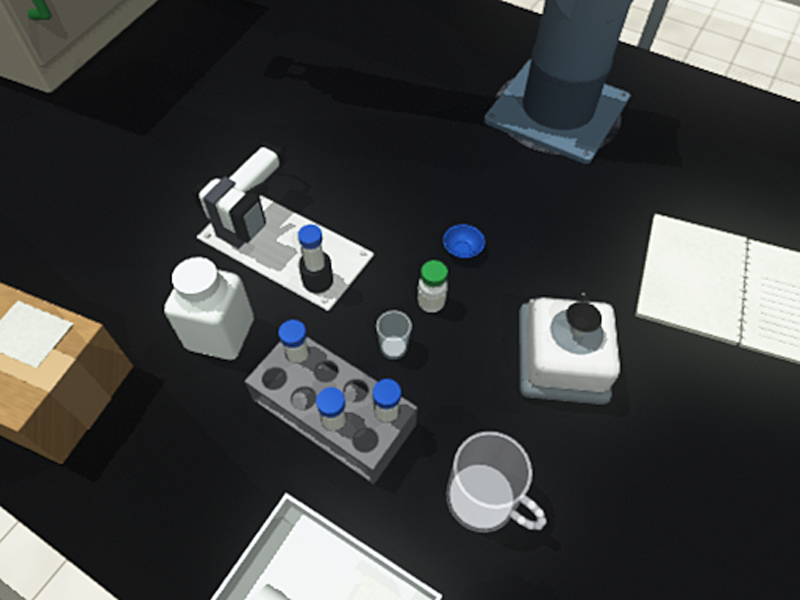

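View pics/top0b.png

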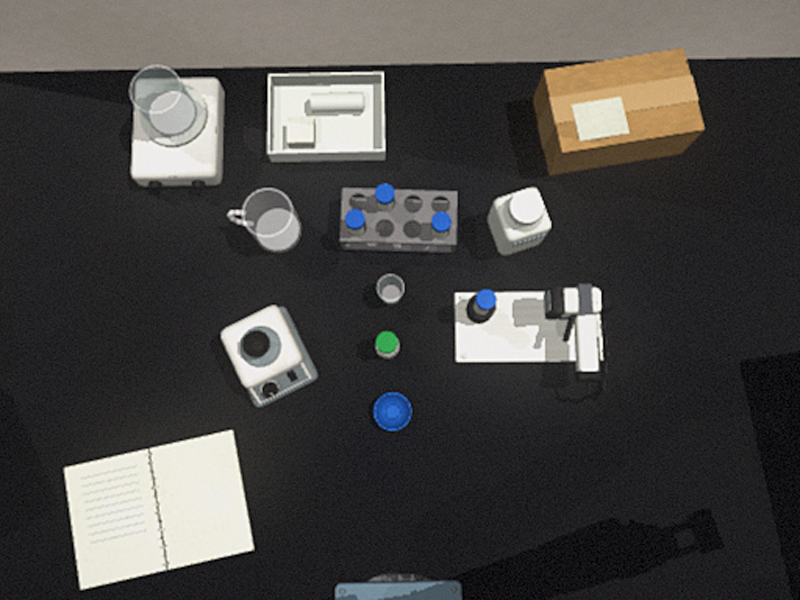

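The scene view shows the stand with its tube (cap at about (310,236)), the scanner at (235,200) and the mixer cup at (584,316). In the top view these are at (486,299), (590,330) and (256,343), in upscaled pixels. The stand looks nearly aligned with the world axes. Next I'll zoom in on these parts.

```bash
cat > h.py <<'E'
import numpy as np,cv2
from scipy.spatial.transform import Rotation as R
from station import arm,vision,order
np.set_printoptions(precision=4,suppress=True)
def ray(n,u,v,T=None):
    c=vision.get_calibration(n); x,y=(u-c['cx']),(v-c['cy'])
    if n=='wrist':
        r=np.hypot(x,y);a=r/c['fx'];d=np.array([np.sin(a)*x/r,-np.sin(a)*y/r,-np.cos(a)]);P=T@c['hand_eye']
    else:
        d=np.array([x/c['fx'],-y/c['fy'],-1]);P=c['pose']
    d=P[:3,:3]@d; return P[:3,3],d/np.linalg.norm(d)
def atz(r,z): o,d=r; return o+d*(z-o[2])/d[2]
def tri(*rs):
    A=[np.eye(3)-np.outer(d,d) for o,d in rs]; p=np.linalg.solve(sum(A),sum(a@o for a,(o,d) in zip(A,rs)))
    return p,[np.linalg.norm(a@(p-o)) for a,(o,d) in zip(A,rs)]
def pose(s=None):
    s=s or arm.get_state();T=np.eye(4);T[:3,:3]=R.from_rotvec(s['tcp_rot']).as_matrix();T[:3,3]=s['position'];return T
E
python3 - <<'E'
from h import *
a=cv2.imread('pics/top0.png');b=cv2.imread('pics/scene0.png')
f=lambda im,u,v,w,h:cv2.resize(im[v:v+h,u:u+w],(w*4,h*4),interpolation=cv2.INTER_CUBIC)
m=np.vstack([np.hstack([f(a,285,175,110,75),f(a,130,185,85,75)]),np.hstack([f(b,120,85,110,75),f(b,325,180,85,75)])])
m=np.clip(m.astype(float)**.6*255**.4,0,255).astype(np.uint8)
cv2.imwrite('pics/mont.png',m);print(m.shape)
for n,(u,v) in dict(top=(311,191),scene=(198,150)).items():
    im=cv2.imread(f'pics/{n}0.png').astype(int)
    k=(im[:,:,0]>90)&(im[:,:,2]<60);k[:v-12]=0;k[v+12:]=0;k[:,:u-14]=0;k[:,u+14:]=0
    y,x=np.nonzero(k);print(n,x.mean(),y.mean(),x.min(),x.max(),y.min(),y.max(),len(x))
E
```

```text
(600, 780, 3)
top 309.67105263157896 190.3421052631579 304 316 185 197 76
scene 198.0654761904762 150.88690476190476 191 205 144 158 168
```

View pics/mont.png

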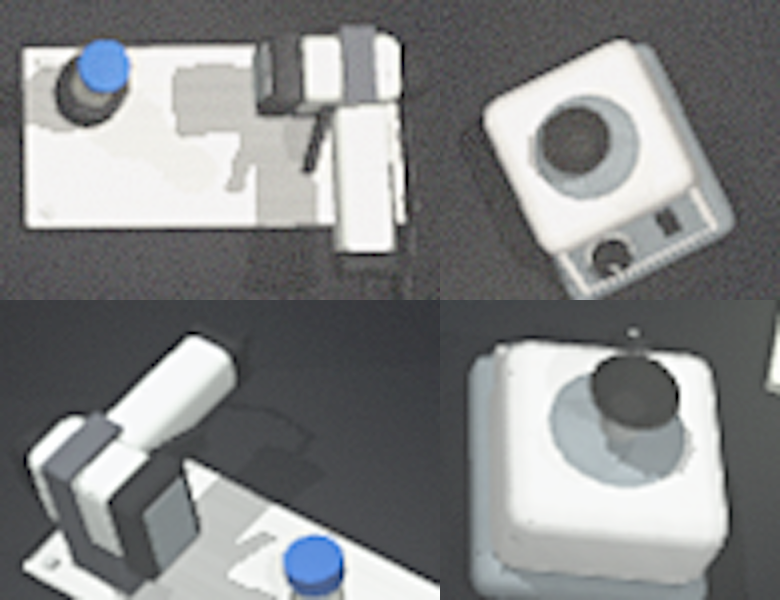

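The crops show the tube cap top at (104,63) in the top view and (314,254+300) in the scene view. The cup mouth is at (574,140) and (635,390). Plate corners are at (24,46), (24,227) and about (405,48), and the grip end is at row 252 with the trigger at (317,140).

```bash
python3 - <<'E'
from h import *
t=lambda u,v:ray('top',285+(u+.5)/4-.5,175+(v+.5)/4-.5)
t2=lambda u,v:ray('top',130+(u-440+.5)/4-.5,185+(v+.5)/4-.5)
s=lambda u,v:ray('scene',120+(u+.5)/4-.5,85+(v-300+.5)/4-.5)
s2=lambda u,v:ray('scene',325+(u-440+.5)/4-.5,180+(v-300+.5)/4-.5)
print('cap',tri(t(104,63),s(314,554)), atz(t(104,63),.128),atz(s(314,554),.128))
print('cup',tri(t2(574,140),s2(635,390)),atz(t2(574,140),.136),atz(s2(635,390),.136))
for c in((24,46),(24,227),(405,48)):print('corner',atz(t(*c),.008))
print('grip end top R',atz(t(394,252),.1),'L',atz(t(340,252),.1),'trig tip',atz(t(310,170),.085))
print('mixer corners',[atz(t2(*c),.098)[:2] for c in((484,118),(625,40),(693,185),(550,248))])
T=pose();print(T)
E
```

```text
cap (array([ 0.5816, -0.1582,  0.1295]), [np.float64(0.0009978730727536126), np.float64(0.0009978730727537599)]) [ 0.5824 -0.1592  0.128 ] [ 0.5803 -0.1581  0.128 ]
cup (array([0.5116, 0.227 , 0.1338]), [np.float64(0.00022239534521328218), np.float64(0.00022239534521327034)]) [0.5113 0.2264 0.136 ] [0.513  0.2273 0.136 ]
corner [ 0.6175 -0.1159  0.008 ]
corner [ 0.4865 -0.1117  0.008 ]
corner [ 0.6107 -0.3914  0.008 ]
grip end top R [ 0.4568 -0.3492  0.1   ] L [ 0.4575 -0.3135  0.1   ] trig tip [ 0.5141 -0.3002  0.085 ]
mixer corners [array([0.5319, 0.2942]), array([0.583 , 0.2006]), array([0.4845, 0.1543]), array([0.4447, 0.2484])]
[[ 0.9617  0.2743 -0.0004  0.1781]
 [ 0.2743 -0.9617  0.0012 -0.6246]
 [-0.0001 -0.0013 -1.      0.2381]
 [ 0.      0.      0.      1.    ]]
```

```bash
python3 -m creep '[{"travel":[0,0,0],"angular":[0,0,8.7],"grip":0.088},{"travel":[0,0,0],"angular":[0,0,8.7],"grip":0.088},{"travel":[0.0418,-0.0381,0],"angular":[0,0,0],"grip":0.088},{"travel":[0.0418,-0.0381,0],"angular":[0,0,0],"grip":0.088},{"travel":[0.0418,-0.0381,0],"angular":[0,0,0],"grip":0.088},{"travel":[0.0418,-0.0381,0],"angular":[0,0,0],"grip":0.088},{"travel":[0.0418,-0.0381,0],"angular":[0,0,0],"grip":0.088},{"travel":[0.0418,-0.0381,0],"angular":[0,0,0],"grip":0.088},{"travel":[0.0418,-0.0381,0],"angular":[0,0,0],"grip":0.088},{"travel":[0.0418,-0.0381,0],"angular":[0,0,0],"grip":0.088}]'
python3 -m creep '[{"travel":[0,0,0],"angular":[0,0,0],"grip":0.088},{"travel":[0,0,0],"angular":[0,0,0],"grip":0.088}]'
cat > snap.py <<'E'
import sys
from h import *
n=sys.argv[1];T=pose();im=vision.camera('wrist');np.save(f'pics/{n}.npy',T);cv2.imwrite(f'pics/{n}.png',im[:,:,::-1])
g=np.clip(im[:,:,::-1].astype(float)**.7*255**.3,0,255).astype(np.uint8)
cv2.imwrite(f'pics/{n}b.png',cv2.resize(g,(800,600),interpolation=cv2.INTER_CUBIC));print(T)
E
python3 snap.py w1
```

```text
t: 1.4
position: [0.5215, -0.3277, 0.2386]
tcp_rot: [-3.141, 0.041, 0.001]
wrist_force: [-0.1, -0.3, -0.4]
width: 1.0
grip_force: 0.0
t: 1.65
position: [0.5198, -0.3295, 0.2384]
tcp_rot: [3.141, -0.041, -0.002]
wrist_force: [-0.4, -0.5, -0.1]
width: 1.0
grip_force: 0.0
[[ 0.9997 -0.026  -0.0011  0.5198]
 [-0.026  -0.9997 -0.0003 -0.3295]
 [-0.0011  0.0003 -1.      0.2384]
 [ 0.      0.      0.      1.    ]]
```

View pics/w1b.png

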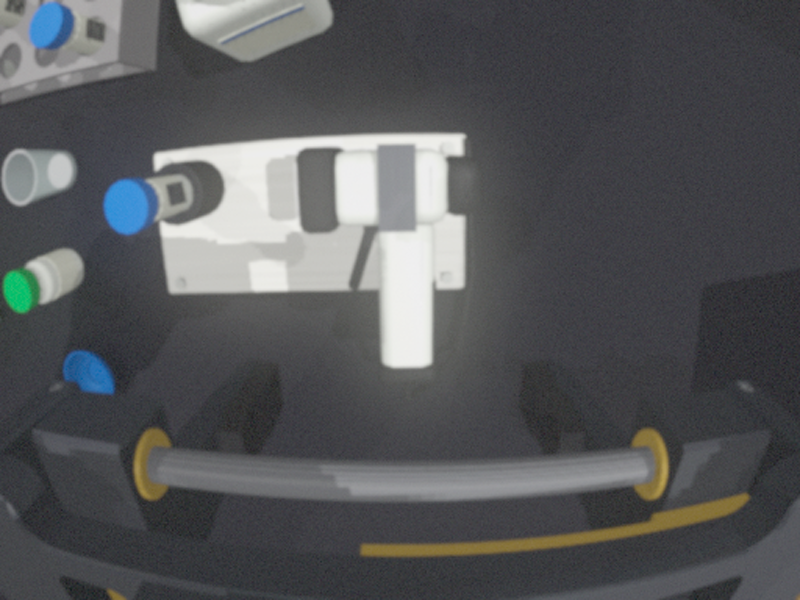

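The wrist view shows the grip centred at column 407 (edges 381 and 433, end at row 367). The trigger runs from (372,230) to (354,287), the head's axis is at row 188, and the tube cap top is at (131,207).

```bash
python3 - <<'E'
from h import *
T=np.load('pics/w1.npy')
w=lambda u,v:ray('wrist',(u+.5)*.64-.5,(v+.5)*.64-.5,T)
for n,p,z in(('plR-far',(466,134),.008),('plR-near',(465,289),.008),('plL-near',(169,293),.008),('plL-far',(154,153),.008),('gripL230',(381,250),.1),('gripL350',(382,350),.1),('gripR250',(433,250),.1),('gripR350',(433,350),.1),('gripend',(407,367),.1),('trig tip',(354,287),.095),('trigbase',(372,230),.095),('headaxis',(395,147),.12),('headaxis2',(395,231),.12)):
    print(n,atz(w(*p),z))
c=ray('top',310.6,190.4),ray('scene',198.1,148.1)
print(tri(w(130,207),*c),atz(w(130,207),.128))
E
```

```text
plR-far [ 0.6129 -0.3844  0.008 ]
plR-near [ 0.4832 -0.3839  0.008 ]
plL-near [ 0.4866 -0.1142  0.008 ]
plL-far [ 0.6155 -0.1163  0.008 ]
gripL230 [ 0.5388 -0.3181  0.1   ]
gripL350 [ 0.4705 -0.3162  0.1   ]
gripR250 [ 0.5381 -0.3506  0.1   ]
gripR350 [ 0.4696 -0.3504  0.1   ]
gripend [ 0.4573 -0.3327  0.1   ]
trig tip [ 0.5136 -0.2993  0.095 ]
trigbase [ 0.5508 -0.3127  0.095 ]
headaxis [ 0.6024 -0.3288  0.12  ]
headaxis2 [ 0.5542 -0.3276  0.12  ]
(array([ 0.5804, -0.16  ,  0.1254]), [np.float64(0.001767648972290243), np.float64(0.0023922693657208068), np.float64(0.0016270367071521746)]) [ 0.5798 -0.1636  0.128 ]
```

```bash
python3 -m creep '[{"travel":[0.0045,0,0.03],"angular":[0,0,0],"grip":0.088},{"travel":[0,0,0.04],"angular":[0,0,0],"grip":0.088},{"travel":[0,0,0.04],"angular":[0,0,0],"grip":0.088},{"travel":[0,0,0.04],"angular":[0,0,0],"grip":0.088},{"travel":[0,0,0.02],"angular":[0,0,0],"grip":0.088},{"travel":[0,0,0],"angular":[0,0,0],"grip":0.088},{"travel":[0,0,0],"angular":[0,0,0],"grip":0.088}]' 12
python3 -m creep '[{"travel":[0,0,0],"angular":[0,0,0],"grip":0.054},{"travel":[0,0,0],"angular":[0,0,0],"grip":0.054},{"travel":[0,0,0],"angular":[0,0,0],"grip":0.054},{"travel":[0,0,0],"angular":[0,0,0],"grip":0.054}]' 12
python3 snap.py w2
```

```text
t: 2.58
position: [0.5257, -0.3301, 0.0703]
tcp_rot: [3.14, -0.042, 0.003]
wrist_force: [0.3, -1.2, 0.2]
width: 0.998
grip_force: 0.0
t: 3.08
position: [0.5248, -0.3283, 0.0686]
tcp_rot: [-3.14, 0.04, 0.001]
wrist_force: [-0.8, 2.0, 1.9]
width: 0.615
grip_force: 1.2
[[ 0.9997 -0.0253 -0.0007  0.5248]
 [-0.0253 -0.9997  0.0011 -0.3283]
 [-0.0007 -0.0011 -1.      0.0686]
 [ 0.      0.      0.      1.    ]]
```

View pics/w2b.png

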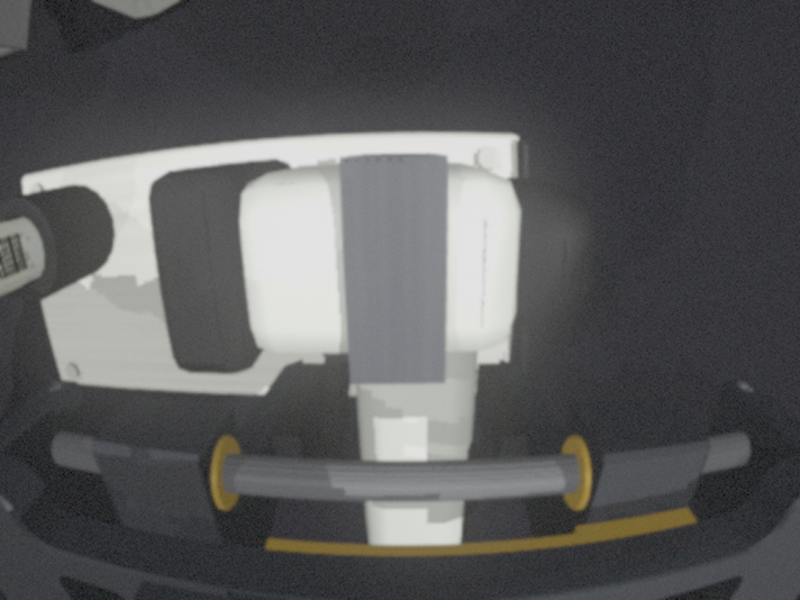

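The grip sits centred between the fingers (edges around columns 360–475, fingers at about 280 and 520), and a small trigger force shows. Now squeezing home.

```bash
python3 -m creep '[{"travel":[0,0,0],"angular":[0,0,0],"grip":0.040},{"travel":[0,0,0],"angular":[0,0,0],"grip":0.040},{"travel":[0,0,0],"angular":[0,0,0],"grip":0.040},{"travel":[0,0,0],"angular":[0,0,0],"grip":0.040},{"travel":[0,0,0],"angular":[0,0,0],"grip":0.040},{"travel":[0,0,0],"angular":[0,0,0],"grip":0.040}]' 15
```

```text
t: 3.88
position: [0.5244, -0.3289, 0.0684]
tcp_rot: [-3.141, 0.041, 0.002]
wrist_force: [-3.3, 2.3, -1.4]
width: 0.501
grip_force: 15.0
```

```bash
python3 -m creep '[{"travel":[0,0,0],"angular":[0,0,0],"grip":0.088},{"travel":[0,0,0],"angular":[0,0,0],"grip":0.088},{"travel":[0,0,0],"angular":[0,0,0],"grip":0.088},{"travel":[0,0,0],"angular":[0,0,0],"grip":0.088},{"travel":[0,0,0],"angular":[0,0,0],"grip":0.088},{"travel":[0,0,-0.03],"angular":[0,0,0],"grip":0.088},{"travel":[0,0,-0.04],"angular":[0,0,0],"grip":0.088},{"travel":[0,0,-0.04],"angular":[0,0,0],"grip":0.088}]' 15
python3 -m creep '[{"travel":[0.0131,-0.0426,0],"angular":[0,0,0],"grip":0.088},{"travel":[0.0131,-0.0426,0],"angular":[0,0,0],"grip":0.088},{"travel":[0.0131,-0.0426,0],"angular":[0,0,0],"grip":0.088},{"travel":[0.0131,-0.0426,0],"angular":[0,0,0],"grip":0.088},{"travel":[0,0,0],"angular":[0,0,0],"grip":0.088},{"travel":[0,0,0],"angular":[0,0,0],"grip":0.088}]'
python3 snap.py w3
```

```text
t: 4.88
position: [0.5247, -0.3294, 0.1799]
tcp_rot: [3.141, -0.041, -0.0]
wrist_force: [1.7, 0.0, 0.3]
width: 1.003
grip_force: 0.0
t: 5.62
position: [0.5814, -0.1611, 0.1787]
tcp_rot: [3.14, -0.041, -0.0]
wrist_force: [-0.2, -0.5, -0.1]
width: 0.996
grip_force: 0.0
[[ 0.9997 -0.0264 -0.0002  0.5814]
 [-0.0264 -0.9997 -0.0009 -0.1611]
 [-0.0002  0.0009 -1.      0.1787]
 [ 0.      0.      0.      1.    ]]
```

View pics/w3b.png

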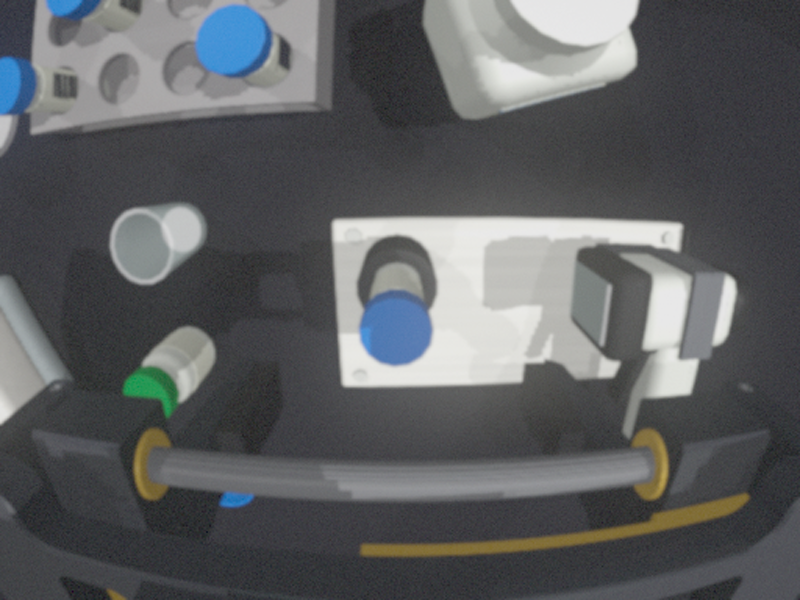

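The tube cap is at (396,328) in this view. The trigger has sprung out again, at (637,395). I'll check the tube's centre and the body's clearances.

```bash
python3 - <<'E'
from h import *
T=np.load('pics/w3.npy')
w=lambda u,v:ray('wrist',(u+.5)*.64-.5,(v+.5)*.64-.5,T)
print(atz(w(396,328),.128)); T1=np.load('pics/w1.npy')
print(tri(w(396,328),ray('wrist',130.5*.64-.5,207.5*.64-.5,T1),ray('top',310.6,190.4),ray('scene',198.1,148.1)))
print(tri(w(396,328),ray('scene',198.1,148.1)))
print('socket',atz(w(397,275),.058),'green',atz(w(150,390),.085),'beaker',atz(w(145,245),.065))
E
```

```text
[ 0.5834 -0.1595  0.128 ]
(array([ 0.5808, -0.1599,  0.125 ]), [np.float64(0.0013106888528782474), np.float64(0.0019263060948378613), np.float64(0.0020484750166866908), np.float64(0.002082171409928566)])
(array([ 0.5813, -0.159 ,  0.1267]), [np.float64(0.0015754130941858225), np.float64(0.0015754130941856648)])
socket [ 0.589  -0.1597  0.058 ] green [0.5238 0.0053 0.085 ] beaker [ 0.6163 -0.001   0.065 ]
```

```bash
python3 -m creep '[{"travel":[0.001,-0.0015,0.03],"angular":[0,0,0],"grip":0.088},{"travel":[0,0,0.035],"angular":[0,0,0],"grip":0.088},{"travel":[0,0,0.03],"angular":[0,0,0],"grip":0.088},{"travel":[0,0,0.01],"angular":[0,0,0],"grip":0.06},{"travel":[0,0,0],"angular":[0,0,0],"grip":0.04},{"travel":[0,0,0],"angular":[0,0,0],"grip":0.02},{"travel":[0,0,0],"angular":[0,0,0],"grip":0.02},{"travel":[0,0,0],"angular":[0,0,0],"grip":0.02},{"travel":[0,0,0],"angular":[0,0,0],"grip":0.02},{"travel":[0,0,0],"angular":[0,0,0],"grip":0.02}]' 35
```

```text
t: 6.92
position: [0.5831, -0.1587, 0.0741]
tcp_rot: [3.141, -0.041, 0.001]
wrist_force: [-0.2, 0.2, 2.3]
width: 0.374
grip_force: 35.0
```

The 32.9 mm opening at 35 N fits the 35 mm cap's lower edge, not the 29 mm body. I'll re-grip centrally on the cap.

```bash
python3 -m creep '[{"travel":[0,0,0],"angular":[0,0,0],"grip":0.07},{"travel":[0,0,0],"angular":[0,0,0],"grip":0.07},{"travel":[0,0,0],"angular":[0,0,0],"grip":0.07},{"travel":[0,0,-0.012],"angular":[0,0,0],"grip":0.07},{"travel":[0,0,-0.012],"angular":[0,0,0],"grip":0.07},{"travel":[0,0,0],"angular":[0,0,0],"grip":0.05},{"travel":[0,0,0],"angular":[0,0,0],"grip":0.03},{"travel":[0,0,0],"angular":[0,0,0],"grip":0.02},{"travel":[0,0,0],"angular":[0,0,0],"grip":0.02},{"travel":[0,0,0],"angular":[0,0,0],"grip":0.02}]' 35
python3 -m creep '[{"travel":[0,0,0],"angular":[0,0,0],"grip":0.02},{"travel":[0,0,0],"angular":[0,0,0],"grip":0.02}]' 35
```

```text
t: 8.18
position: [0.5825, -0.1586, 0.0974]
tcp_rot: [-3.141, 0.041, 0.001]
wrist_force: [0.1, -0.4, -0.9]
width: 0.367
grip_force: 35.0
t: 8.43
position: [0.5827, -0.1587, 0.0976]
tcp_rot: [-3.141, 0.041, 0.0]
wrist_force: [0.3, -0.4, -0.9]
width: 0.365
grip_force: 35.0
```

```bash
python3 -m creep '[{"travel":[0,0,-0.015],"angular":[0,0,0],"grip":0.02},{"travel":[0,0,-0.025],"angular":[0,0,0],"grip":0.02},{"travel":[0,0,-0.03],"angular":[0,0,0],"grip":0.02},{"travel":[0,0,-0.03],"angular":[0,0,0],"grip":0.02},{"travel":[0,0,-0.03],"angular":[0,0,0],"grip":0.02},{"travel":[0,0,-0.03],"angular":[0,0,0],"grip":0.02},{"travel":[0,0,0],"angular":[0,0,0],"grip":0.02},{"travel":[0,0,0],"angular":[0,0,0],"grip":0.02}]' 35
python3 - <<'E'
from h import *
f=lambda n,u,v,w,h:cv2.resize(np.clip(vision.camera(n)[v:v+h,u:u+w,::-1].astype(float)**.6*255**.4,0,255).astype(np.uint8),(400,400),interpolation=cv2.INTER_CUBIC)
cv2.imwrite('pics/lift.png',np.hstack([f('scene',130,50,130,130),f('wrist',126,192,190,190)]))
E
```

```text
t: 9.43
position: [0.5822, -0.1586, 0.2573]
tcp_rot: [-3.141, 0.041, 0.001]
wrist_force: [0.1, 0.6, -0.3]
width: 0.368
grip_force: 35.0
```

View pics/lift.png

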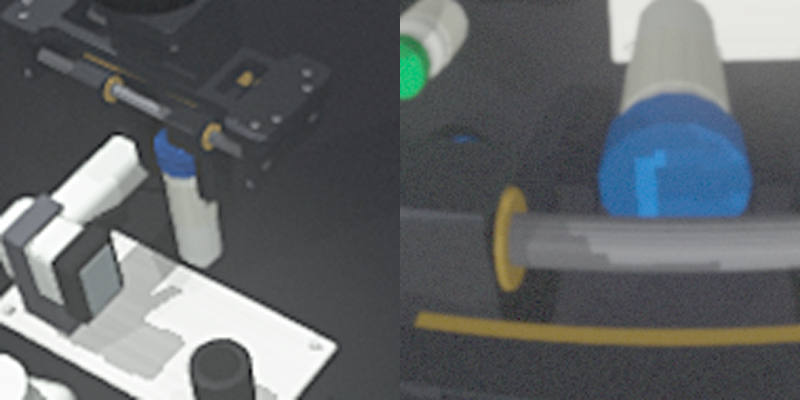

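The tube hangs in the gripper by its cap (scene crop: cap at (178,150), foot at (200,258)), and the socket is empty. I'll carry it over to the mixer.

```bash
python3 -m creep '[{"travel":[-0.004,-0.02,0],"angular":[0,0,0],"grip":0.02},{"travel":[-0.008,-0.036,0],"angular":[0,0,0],"grip":0.02},{"travel":[-0.01,-0.046,0],"angular":[0,0,0],"grip":0.02},{"travel":[-0.01,-0.046,0],"angular":[0,0,0],"grip":0.02},{"travel":[-0.01,-0.046,0],"angular":[0,0,0],"grip":0.02},{"travel":[-0.01,-0.046,0],"angular":[0,0,0],"grip":0.02},{"travel":[-0.01,-0.046,0],"angular":[0,0,0],"grip":0.02},{"travel":[-0.01,-0.046,0],"angular":[0,0,0],"grip":0.02},{"travel":[-0.006,-0.035,0],"angular":[0,0,0],"grip":0.02},{"travel":[-0.0022,-0.0165,0],"angular":[0,0,0],"grip":0.02}]' 35
python3 -m creep '[{"travel":[0,0,0],"angular":[0,0,0],"grip":0.02},{"travel":[0,0,0],"angular":[0,0,0],"grip":0.02},{"travel":[0,0,0],"angular":[0,0,0],"grip":0.02}]'
python3 - <<'E'
from h import *
g=lambda im:np.clip(im[:,:,::-1].astype(float)**.6*255**.4,0,255).astype(np.uint8)
f=lambda im,u,v,w,h:cv2.resize(g(im)[v:v+h,u:u+w],(400,400),interpolation=cv2.INTER_CUBIC)
T=pose();np.save('pics/w4.npy',T);w=vision.camera('wrist');s=vision.camera('scene');cv2.imwrite('pics/w4.png',w[:,:,::-1]);cv2.imwrite('pics/s4.png',s[:,:,::-1])
c=vision.get_calibration('scene')
def pj(p):
    q=np.linalg.inv(c['pose'])@np.r_[p,1];return np.array([c['cx']+c['fx']*q[0]/-q[2],c['cy']-c['fy']*q[1]/-q[2]])
t=T[:3,3];print(T)
for z in(-.0847,.0143,-.035):
    p=pj(t+[0,0,z]);print(z,p,(p-[320,110])*400/120)
cv2.imwrite('pics/mix.png',np.hstack([f(s,320,110,120,120),f(w,156,150,200,200)]))
E
```

```text
t: 10.78
position: [0.5106, 0.23, 0.2573]
tcp_rot: [-3.141, 0.034, 0.002]
wrist_force: [0.4, -0.6, 0.2]
width: 0.362
grip_force: 35.0
t: 11.15
position: [0.513, 0.225, 0.2576]
tcp_rot: [3.14, -0.045, 0.0]
wrist_force: [0.3, 0.2, -0.2]
width: 0.367
grip_force: 35.0
[[ 0.9996 -0.0284  0.      0.513 ]
 [-0.0284 -0.9996 -0.0008  0.225 ]
 [ 0.      0.0008 -1.      0.2576]
 [ 0.      0.      0.      1.    ]]
-0.0847 [377.1974 191.6527] [190.6581 272.1756]
0.0143 [392.3156 160.6761] [241.0519 168.9203]
-0.035 [384.364  176.9686] [214.5467 223.2286]
```

View pics/mix.png

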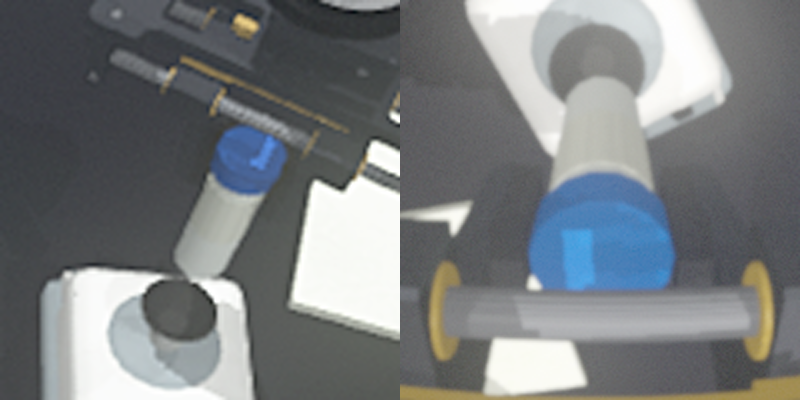

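The tube hangs upright: its mid-body is at (215,223) in the scene crop and (214.5,223) was predicted. The cup mouth is at (180,310) there, and at (597,68) in the wrist crop. I'll refine the cup position.

```bash
python3 - <<'E'
from h import *
T=np.load('pics/w4.npy')
w=ray('wrist',156+197.5/2-.5,150+68.5/2-.5,T); s=ray('scene',320+180.5*.3-.5,110+310.5*.3-.5); t=ray('top',163.1,219.6)
print(atz(w,.136),atz(s,.136),atz(t,.136),tri(w,s,t))
E
```

```text
[0.5126 0.2264 0.136 ] [0.5139 0.2282 0.136 ] [0.5114 0.2265 0.136 ] (array([0.5117, 0.2272, 0.1328]), [np.float64(0.0008106589583287109), np.float64(0.0009573749422984371), np.float64(0.00018156622916847066)])
```

```bash
python3 -m creep '[{"travel":[0,-0.0018,0.01],"angular":[0,0,0],"grip":0.02},{"travel":[0,0,0.015],"angular":[0,0,0],"grip":0.02},{"travel":[0,0,0.012],"angular":[0,0,0],"grip":0.02},{"travel":[0,0,0.007],"angular":[0,0,0],"grip":0.02},{"travel":[0,0,0.003],"angular":[0,0,0],"grip":0.02},{"travel":[0,0,0],"angular":[0,0,0],"grip":0.02},{"travel":[0,0,0],"angular":[0,0,0],"grip":0.02}]' 50
python3 -m creep '[{"travel":[0,0,0.002],"angular":[0,0,0],"grip":0.02},{"travel":[0,0,0.002],"angular":[0,0,0],"grip":0.02},{"travel":[0,0,0.002],"angular":[0,0,0],"grip":0.02},{"travel":[0,0,0],"angular":[0,0,0],"grip":0.02},{"travel":[0,0,0],"angular":[0,0,0],"grip":0.02}]'
python3 -m creep '[{"travel":[0,0,0.001],"angular":[0,0,0],"grip":0.02},{"travel":[0,0,0.001],"angular":[0,0,0],"grip":0.02},{"travel":[0,0,0.001],"angular":[0,0,0],"grip":0.02},{"travel":[0,0,0],"angular":[0,0,0],"grip":0.02},{"travel":[0,0,0],"angular":[0,0,0],"grip":0.02}]'
```

```text
t: 12.12
position: [0.5128, 0.2287, 0.2111]
tcp_rot: [-3.141, 0.041, -0.001]
wrist_force: [-0.3, 0.5, -1.6]
width: 0.362
grip_force: 50.0
t: 12.75
position: [0.5125, 0.2286, 0.2047]
tcp_rot: [3.141, -0.041, -0.0]
wrist_force: [-0.4, -0.4, -0.7]
width: 0.36
grip_force: 50.0
t: 13.38
position: [0.5127, 0.2287, 0.2019]
tcp_rot: [-3.141, 0.041, -0.001]
wrist_force: [-0.5, -0.5, 4.2]
width: 0.361
grip_force: 50.0
```

```bash
for i in 1; do :; done; python3 -m creep '[{"travel":[0,0,0.001],"angular":[0,0,0],"grip":0.02},{"travel":[0,0,0.001],"angular":[0,0,0],"grip":0.02},{"travel":[0,0,0.001],"angular":[0,0,0],"grip":0.02},{"travel":[0,0,0.001],"angular":[0,0,0],"grip":0.02},{"travel":[0,0,0],"angular":[0,0,0],"grip":0.02},{"travel":[0,0,0],"angular":[0,0,0],"grip":0.02}]'
python3 -m creep '[{"travel":[0,0,0.001],"angular":[0,0,0],"grip":0.02},{"travel":[0,0,0.001],"angular":[0,0,0],"grip":0.02},{"travel":[0,0,0],"angular":[0,0,0],"grip":0.02},{"travel":[0,0,0],"angular":[0,0,0],"grip":0.02}]'
```

```text
t: 14.12
position: [0.5129, 0.2287, 0.1982]
tcp_rot: [-3.141, 0.041, -0.001]
wrist_force: [-0.5, -0.4, 7.2]
width: 0.36
grip_force: 50.0
t: 14.62
position: [0.5131, 0.2288, 0.1964]
tcp_rot: [-3.141, 0.041, -0.002]
wrist_force: [-0.5, -1.0, 8.7]
width: 0.357
grip_force: 50.0
```

```bash
python3 -m creep '[{"travel":[0,0,0.0005],"angular":[0,0,0],"grip":0.02},{"travel":[0,0,0.0005],"angular":[0,0,0],"grip":0.02},{"travel":[0,0,0],"angular":[0,0,0],"grip":0.02},{"travel":[0,0,0],"angular":[0,0,0],"grip":0.02}]'
python3 -m creep '[{"travel":[0,0,0.0005],"angular":[0,0,0],"grip":0.02},{"travel":[0,0,0],"angular":[0,0,0],"grip":0.02},{"travel":[0,0,0],"angular":[0,0,0],"grip":0.02}]'
```

```text
t: 15.12
position: [0.5136, 0.2289, 0.196]
tcp_rot: [-3.14, 0.041, -0.004]
wrist_force: [-1.3, -0.8, 12.0]
width: 0.358
grip_force: 50.0
t: 15.5
position: [0.514, 0.2291, 0.1959]
tcp_rot: [-3.14, 0.041, -0.005]
wrist_force: [-0.8, -1.2, 13.2]
width: 0.356
grip_force: 50.0
```

```bash
python3 -m creep '[{"travel":[0,0,0.0005],"angular":[0,0,0],"grip":0.02},{"travel":[0,0,0.0005],"angular":[0,0,0],"grip":0.02},{"travel":[0,0,0],"angular":[0,0,0],"grip":0.02},{"travel":[0,0,0],"angular":[0,0,0],"grip":0.02},{"travel":[0,0,0],"angular":[0,0,0],"grip":0.02}]'
python3 - <<'E'
from h import *
g=lambda im:np.clip(im[:,:,::-1].astype(float)**.6*255**.4,0,255).astype(np.uint8)
f=lambda im,u,v,w,h:cv2.resize(g(im)[v:v+h,u:u+w],(400,400),interpolation=cv2.INTER_CUBIC)
w=vision.camera('wrist');s=vision.camera('scene')
cv2.imwrite('pics/end.png',np.hstack([f(s,320,110,120,120),f(w,156,150,200,200)]))
E
```

```text
t: 16.12
position: [0.5147, 0.2293, 0.1958]
tcp_rot: [-3.139, 0.041, -0.008]
wrist_force: [0.6, -1.9, 18.0]
width: 0.356
grip_force: 50.0
```

View pics/end.png

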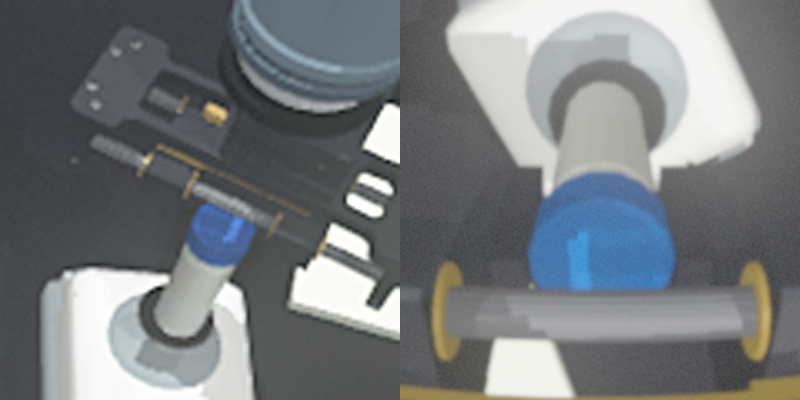

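The tube stands upright in the cup (scene crop (175,315), wrist crop (603,100)). It is held at 18 N on the stop and the height has stopped changing, so I'm handing in.

```bash
python3 -c "
from station import arm,order
s=arm.get_state();print(s['position'],s['wrist_force'],s['grip_force']);print(order.finish_job())"
```

```text
[0.5146655  0.22932304 0.19576567] [-8.06395698e-03 -1.16756435e+00  1.84166702e+01] 50.00963933765888
the job is handed in; nothing more can be done
None
```

I squeezed the scanner trigger home and let it spring back, then moved the tube upright to the mixer, where the arm still holds it with the cup on its stop at about 18 N; the job is handed in at about 16 s, no verdict returned.

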